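Clear the spoon rest and hold the turner over it

TASK

Free the spoon rest for the cooking turner: first hang the mug that stands on it by its handle on the hook of the mug stand and let go of it. Then draw the turner out of its slanted block and finish still holding it in the gripper, level with its upper face up, its blade over the middle of the spoon rest and about a hand's breadth above it, touching nothing else. Leave everything else where it stands.

Things in the scene. Friction and masses are not known exactly. Their poses are not given: they have to be found in the camera images.
- mug: Upright mug on the spoon rest, white, 0.22 kg: 68 mm outside diameter, 88 mm tall, wall 4 mm. Origin: centre of underside, z up its axis. Its handle, a 9 mm round bar, sticks out to +y, to 70 mm from the axis; its straight, level upper bar has its underside 69.5 mm above the mug's underside.
- mug_loop (a point): Middle of the opening in the mug's handle: 48 mm from the mug's axis along its +y, 52 mm above its underside. The opening is about 26 mm wide (radially) and 35 to 40 mm high (from about 32 to 69.5 mm above the underside at this radius), open along the mug's x.
- stand: Mug stand of dark steel, fixed: round base 110 mm across, 14 mm post 211 mm tall, one hook arm. The arm, an 8 mm round bar with its axis 200 mm up, leaves the post along the stand's -x (robot side), level to 85 mm from the post's axis; the tip then bends up, ending 99 mm out, its top 216 mm up. Origin: under the post, on the surface; z up.
- hook (a point): Seat on the hook arm: top of the bar, 48 mm out from the post's axis, 204 mm above the surface. Hang the handle here; the mug, let go, swings down and hangs on its side.
- rest: Spoon rest, a shallow round dish of white ceramic, 124 mm across the rim, 14 mm high, flat floor 5 mm thick (the mug's underside stands on it), with a flat tab 32 mm wide reaching 85 mm out along its -x. Loose, 0.35 kg. Origin: centre of the underside.
- turner: Turner (spatula), 0.12 kg: black handle 85 long, 18 wide (y), 16 thick (z); steel neck 35 long, 10 wide; flat slotted steel blade 70 long, 64 wide, 4 mm thick. Origin: middle of the handle, on its axis; x towards the blade (tip at 147.5 mm), z out of its upper face. Balance point at x = 76 mm. At first its blade is in the block, x pointing 45 degrees down along the slot.
- blade (a point): Centre of the turner's blade, 112.5 mm from the middle of the handle along the turner's x.
- block: Slanted wooden block, fixed, 120 x 100 mm, about 110 mm high. Its one slot slopes at 45 degrees and opens up and to the block's -x (robot side): 76 wide, 14 high, 80 mm deep; its lower wall reaches 12 mm farther. The turner draws out freely along the slope, clear after 95 mm. Origin: on the surface, in the slot's mid-plane (block's x-z).
- slot_floor (a point): Middle of the slot's closed lower end.
- grinder: Orange plastic pepper grinder with a bar knob, 56 mm across, 133 mm tall. Bystander, loose; origin on its underside.
- salt: Glass salt shaker with a metal cap, 42 mm across, 75 mm tall. Bystander, loose; origin on its underside.
- blue_mug: Larger blue mug standing upside down, 80 mm across, 92 mm tall, handle to one side. Bystander, loose; origin on its underside.
- fork_a: Metal fork lying flat, about 200 mm long, 24 mm wide, 5 mm thick, x towards the tines. Bystander, loose; origin on its underside.
- fork_b: The other metal fork, the same. Bystander, loose; origin on its underside.
- timer: Round kitchen timer, 68 mm across, 57 mm tall. Bystander, loose; origin on its underside.
Mind the look-alikes: they are no part of the job. Leave any brown look-alike of the turner alone. What is shaped like the mug but purple is not meant.

How it is judged:
By the outcome, as a careful person would: the job done as asked, in the order asked, and still so for the second after the job is handed in, while the arm keeps its last pose, push and grip.
It also fails if it takes over 56 s, if anything falls off the work surface, if the arm or the gripper's body presses on something with over 40 N, if the wrist force passes 120 N, or if a joint passes its speed limit or range.

ROBOT

A 6-joint arm with a two-finger parallel gripper is mounted at the origin on the work surface. World frame = base frame: x ahead of the robot, y to its left, z up, the work surface at z = 0. Lengths are in m, angles in rad, forces in N, time in s.
With the tool pointing down it reaches from about 0.35 to 0.975 m from the base axis. Payload 4.9 kg.
Tool frame: the origin (TCP) lies on the centre line of the jaws, within the pads' length; the fingertips stand 17 mm ahead of it and the grasp point (between the pads) lies 2 mm behind it (tips_ahead is the distance from the TCP to the fingertips, in m); z points along the fingers, y is the line along which they close (so a half turn about z gives the same grasp; the last joint's range is limited). The gripper opens to 85 mm and grips with 20 to 120 N. Pads are 22 mm wide; open, the fingers measure 114 mm over their backs; the gripper's body (76 mm by 85 mm) begins 54 mm behind the grasp point. The pads swing forward as they close: fully open they stand 13 mm farther back than shut.
Start: joints at [-1.444, 0.053, 1.613, -0, 1.476, -0.119], TCP at [0.152, -0.606, 0.248] pointing down, gripper open.
Joint ranges: [-3.01, 3.01], [-1.01, 2.22], [0.06, 2.58], [-1.02, 4.17], [0.09, 2.62], [-3.14, 3.14]. Speed limits (rad/s): [2.57, 2.57, 3.14, 3.14, 3.14, 3.14].

INTERFACE

Orientations are given as a unit quaternion [w, x, y, z].
In Python, from plant import observe, get_image, calibration, finish_job, tips_ahead gives the robot as it stands. The module is installed in compiled form; this text tells all that it offers.
- The arm moves only by the tool play_rows, never from a script. Its argument "series" is a list that holds one entry, the list of rows, each a list of 4 numbers: the shift along the world's x, y, z in cm, then the turn about the world's z in rad. In form: [[[dx, dy, dz, spin], ...]]. A call has exactly 10 rows; each row shifts and turns the commanded pose from where the row before left it; what a row does not reach is not made up. A row lasts 1/10 s, in which the tool goes at most 50 mm and 8.59 degrees, less where a joint would pass 70% of its speed; a pose out of reach is approached as far as the arm can. A call with a gripper value outside its range is refused whole. "fingers" is the opening, from -1 (shut) to 1 (fully open), set as the call begins (left out, the last holds). The fingers move at their own pace and stop on an object; "force" is the grip in N (left out, the last holds). Time passes only in rows, so rows that do not move let the fingers close, or fill a call up. It gives the time, the measured TCP pose, the force, the opening and the grip force at its end, in the units of the state.
- observe(): the state, without advancing time (a new reading comes with each control period).
- get_image(name): name is "scene" or "top"; returns the picture (384x512x3 uint8, blue, green, red); there is no depth.
- calibration(name): a dict with "camera_matrix" (3x3 intrinsics, pixels), "rvec" (rotation vector, rad) and "tvec" (3), from world to camera coordinates, as OpenCV has them. Camera axes: x right, y down, z forward; pixel columns grow to the right and rows downward; lengths in m; the calibration is good to about 2 mm. A picture is of the moment at which its call begins. calibration takes no time and is no camera call.
- finish_job(): hands the job in; it is judged then, once.
The state is a dict: "time": time; "joints": joint angles; "qd": joint speeds; "effort": joint torques, N m; "position": TCP position; "ee_rot": TCP orientation; "force": force on the tool from outside, world axes, zero at the start; "ft_torque": the same for the moment, N m; "finger_gap": finger opening in m; "finger_force": force on a finger pad.
Only numpy, scipy, OpenCV 4.12 (cv2) and the standard library are available. Lean on these libraries where they do the work, as an engineer would, in place of code of your own. Each camera call takes 0.05 s, during which the arm holds its last target. There are 200 camera calls.

## Working session

There is one attempt and no reset: what is moved stays moved. The work goes in short steps, Python scripts to look and compute and a tool call to move; the robot and the scene stay as the last step left them, time stands still between calls to the robot, and variables do not carry over. Pictures are saved under pics/ and viewed, at most 10 in all, crops included, and the job is handed in when it is done.

Besides the shell and the picture viewer there is one more tool, called after "Call:" in YAML: its name, and indented under it one key for each argument. play_rows: Moves the arm, as the interface text tells. Its arguments: {"type":"object","properties":{"series":{"type":"array","items":{"type":"array","items":{"type":"array","items":{"type":"number"}}}},"fingers":{"type":"number"},"force":{"type":"number"}},"required":["series"]}

```bash
mkdir -p pics; python3 - <<'E'
from plant import *
import cv2,numpy as np
for n in("scene","top"):
    cv2.imwrite(f"pics/{n}0.png",get_image(n)); c=calibration(n)
    R=cv2.Rodrigues(np.array(c["rvec"]))[0];print(n,c["camera_matrix"],(-R.T@np.array(c["tvec"]).ravel()).round(3),R.round(2))
print(observe(),tips_ahead)
E
```

```text
scene [[372.60158535   0.         248.77616065]
 [  0.         372.60158535 186.85671725]
 [  0.           0.           1.        ]] [ 1.113 -0.42   0.79 ] [[ 0.64  0.77  0.01]
 [ 0.54 -0.44 -0.72]
 [-0.55  0.46 -0.7 ]]
top [[461.66253618   0.         255.03754367]
 [  0.         461.66253618 187.0853395 ]
 [  0.           0.           1.        ]] [0.495 0.041 1.196] [[ 0.03 -1.    0.02]
 [-0.99 -0.03 -0.11]
 [ 0.11 -0.02 -0.99]]
{'time': 0.1, 'joints': array([-1.44400816e+00,  5.33155525e-02,  1.61415918e+00, -3.17565090e-05,
        1.47601930e+00, -1.18998440e-01]), 'qd': array([-1.35398994e-03, -4.89050822e-04, -3.65836798e-03,  9.73777391e-05,
       -1.34248832e-03, -1.51376207e-04]), 'effort': array([-3.06207567e-04, -3.94906318e+01, -3.71366215e+01, -1.56363872e-04,
        3.93700917e-03,  2.62681780e-06]), 'position': array([ 0.15199922, -0.60567969,  0.24716913]), 'ee_rot': array([-9.50617350e-04,  9.92457482e-01,  1.22585650e-01, -1.95082212e-05]), 'force': array([ 0.03204429,  1.01936777, -0.22748133]), 'ft_torque': array([-0.01654589,  0.06988453, -0.03524133]), 'finger_force': 0.0, 'finger_gap': 0.08540616517066225} 0.017
```

View pics/scene0.png

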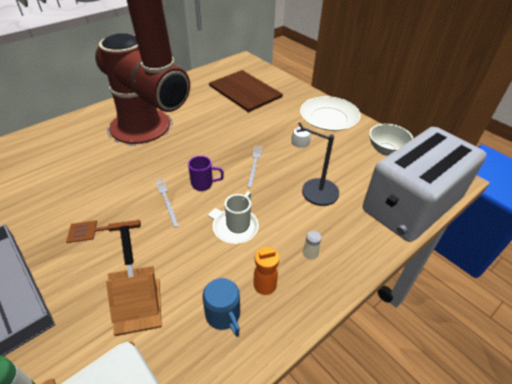

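View pics/top0.png

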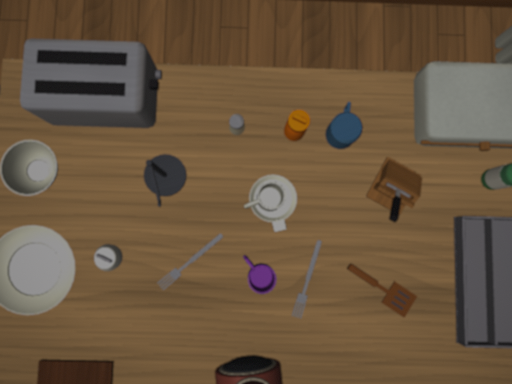

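Candidates for the mug: the white mug at scene (237,213) / top (270,197), the purple one at scene (202,172) / top (262,278), and the blue one at scene (222,303) / top (345,128). I choose the white mug, which stands on the rest. For the turner there's a black handle in the block at scene (126,245) / top (395,207), and a brown one lying at scene (100,230) / top (385,290). I choose the black one. The stand is at scene (320,190) / top (165,175), with its arm tip at scene (300,127) / top (159,205).

```bash
cat > h.py <<'E'
import cv2,numpy as np
from plant import *
C={n:calibration(n) for n in("scene","top")}
def proj(n,P):
    c=C[n];return cv2.projectPoints(np.array(P,float).reshape(-1,3),np.array(c["rvec"],float),np.array(c["tvec"],float),np.array(c["camera_matrix"]),None)[0][:,0]
def PM(n):
    c=C[n];return np.array(c["camera_matrix"])@np.c_[cv2.Rodrigues(np.array(c["rvec"],float))[0],np.array(c["tvec"],float).ravel()]
def tri(ps,pt):
    X=cv2.triangulatePoints(PM("scene"),PM("top"),np.array(ps,float).reshape(2,1),np.array(pt,float).reshape(2,1)).ravel();X=X[:3]/X[3]
    e=[np.linalg.norm(proj("scene",X)[0]-ps),np.linalg.norm(proj("top",X)[0]-pt)]
    return X,np.round(e,1)
def onz(n,p,z):
    M=PM(n);A=np.c_[M[:,0],M[:,1],-np.array([p[0],p[1],1.])];return np.r_[np.linalg.solve(A,-M[:,2]*z-M[:,3])[:2],z]
def tile(im,x0,y0,w,h,s,lines=[]):
    o=cv2.resize(im[y0:y0+h,x0:x0+w],None,fx=s,fy=s,interpolation=cv2.INTER_CUBIC)
    for l in lines:
        cv2.polylines(o,[np.int32(((np.array(l)+.5-[x0,y0])*s*16).round())],False,(0,0,255),1,cv2.LINE_AA,4)
    for x in range(-(-x0//10)*10,x0+w,10):
        cv2.line(o,(int((x-x0+.5)*s),0),(int((x-x0+.5)*s),6),(0,255,0),1)
        if x%20==0:cv2.putText(o,str(x),(int((x-x0+.5)*s)-8,16),0,.35,(0,255,0),1)
    for y in range(-(-y0//10)*10,y0+h,10):
        cv2.line(o,(0,int((y-y0+.5)*s)),(6,int((y-y0+.5)*s)),(0,255,0),1)
        if y%20==0:cv2.putText(o,str(y),(8,int((y-y0+.5)*s)+4),0,.35,(0,255,0),1)
    return o
E
python3 - <<'E'
from h import *
s=cv2.imread("pics/scene0.png");t=cv2.imread("pics/top0.png")
a=np.hstack([tile(s,200,180,80,75,5),tile(t,235,165,80,75,5)])
b=np.hstack([tile(s,270,115,80,90,3.3),tile(s,95,212,80,90,3.3),tile(t,137,145,54,60,5) if 0 else tile(t,130,140,80,90,3.3)])
b=b[:,:800]; a=a[:, :b.shape[1]]
a=a[:600-b.shape[0]]
cv2.imwrite("pics/c1.png",np.vstack([a,b]))
c=np.hstack([tile(s,90,210,80,125,4.8),tile(t,355,145,80,125,4.8)])
cv2.imwrite("pics/c2.png",c)
E
```

```text
(no output)
```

View pics/c1.png

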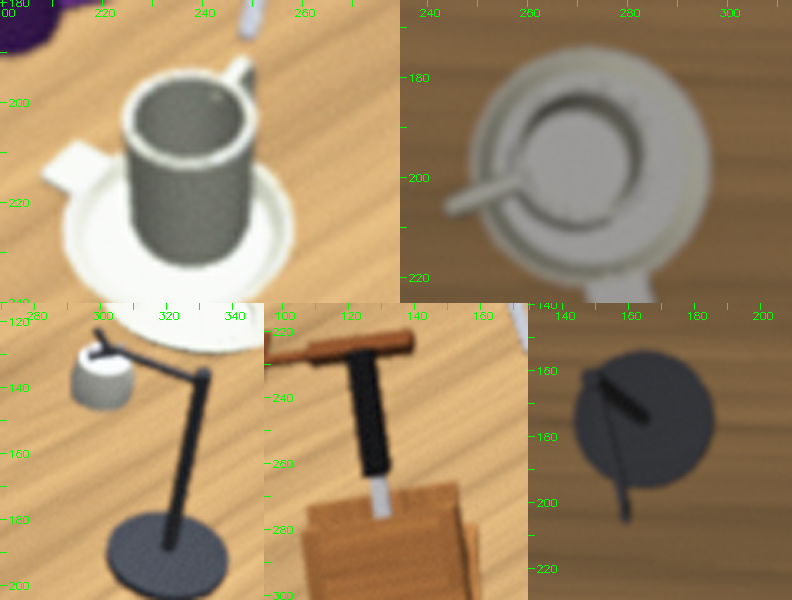

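View pics/c2.png

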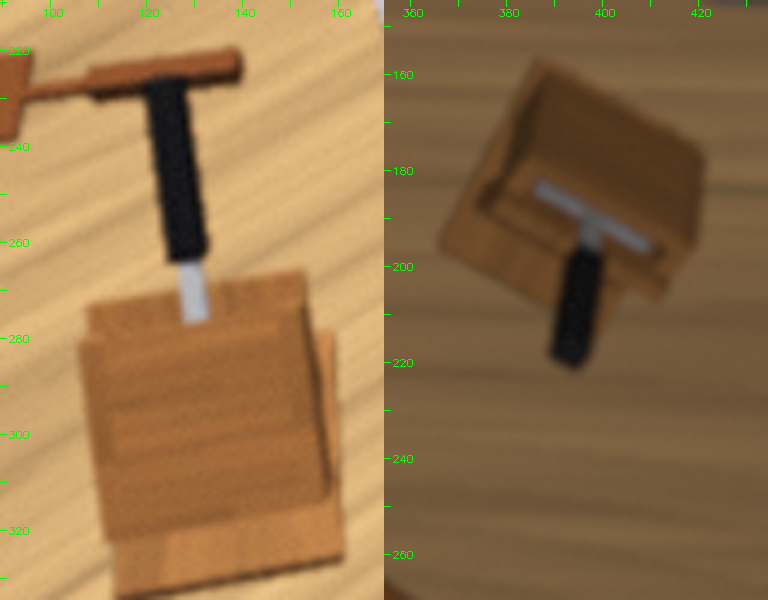

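```bash
python3 - <<'E'
from h import *
for k,a,b in [("mugrim",(237,203.5),(271,196)),("handletip",(240.5,193.5),(245,205.5)),("rest",(235,226),(273,197.5)),("base",(319.5,191.5),(164.5,175)),("posttop",(331,136),(148,163)),("armtip",(299,126.5),(159,204.5)),("bend",(300,131),(158.5,201)),
 ("hEnd",(125,227),(393,220)),("hNeck",(127.5,262.5),(398.5,197)),("upwall_L",(106,281),(420,197)),("lowwall",(108,273),(0,0)),("blkR",(152,273),(377,185))]:
    print(k,*tri(a,b))
print(onz("scene",(237,203.5),.093),onz("top",(271,196),.093),onz("top",(273,197.5),.014),onz("scene",(235,226),.014),onz("top",(164.5,175),.01),onz("top",(148,163),.211),onz("top",(159,204.5),.214))
E
```

```text
mugrim [ 0.59228434 -0.01794514  0.08799834] [0.8 0.5]
handletip [0.56319909 0.03608768 0.06895001] [6.3 4.5]
rest [ 0.59537176 -0.02776303  0.00805071] [1.  0.7]
base [0.64597701 0.25521844 0.00132621] [1.1 0.8]
posttop [0.64541941 0.25562549 0.2059946 ] [0.8 0.6]
armtip [0.55662936 0.22844822 0.19945005] [1.  0.8]
bend [0.56375235 0.23075492 0.18781409] [2.  1.6]
hEnd [ 0.54061673 -0.2913172   0.15414307] [0. 0.]
hNeck [ 0.59663447 -0.32072627  0.10938651] [1.4 0.8]
upwall_L [ 0.59979882 -0.37614842  0.09671708] [0.7 0.4]
lowwall [ 0.86178097 -0.0790212   0.95805559] [1007.2  594.1]
blkR [ 0.62763405 -0.28285432  0.0684732 ] [2.8 1.7]
[ 0.59483607 -0.02238679  0.093     ] [ 0.5926087  -0.01665709  0.093     ] [ 0.59590112 -0.02602199  0.014     ] [ 0.5977216  -0.03288575  0.014     ] [0.64640273 0.25526503 0.01      ] [0.64560416 0.25548106 0.211     ] [0.55689635 0.22700226 0.214     ]
```

```bash
cat > m.py <<'E'
from h import *
th=np.linspace(0,2*np.pi,60)
def circ(r,z): return np.c_[r*np.cos(th),r*np.sin(th),0*th+z]
def T(P,x,y,yaw,z=0,R0=np.eye(3)):
    c,s=np.cos(yaw),np.sin(yaw);return np.array(P)@R0.T@np.array([[c,-s,0],[s,c,0],[0,0,1]]).T+[x,y,z]
def mug(): return [circ(.034,.088),circ(.034,0),[[0,.034,.079],[0,.07,.079],[0,.07,.03]]]
def rest(): return [circ(.062,.014),[[-.05,.016,.01],[-.085,.016,.01],[-.085,-.016,.01],[-.05,-.016,.01]]]
def stand(): return [circ(.055,.005),[[0,0,0],[0,0,.211]],[[0,0,.2],[-.085,0,.2],[-.099,0,.216]]]
P45=np.array([[1,0,1],[0,2**.5,0],[-1,0,1]])/2**.5
def turner():
    b=lambda x0,x1,w,z:[[x0,-w,z],[x1,-w,z],[x1,w,z],[x0,w,z],[x0,-w,z]]
    return [b(-.0425,.0425,.009,.008),b(-.0425,.0425,.009,-.008),b(.0425,.0775,.005,0),b(.0775,.1475,.032,0)]
def ov(n,L): return [proj(n,np.array(l)) for l in L]
E
cat > fit.py <<'E'
from m import *
from scipy.optimize import least_squares
rng=np.random
# stand : x,y,yaw
obs=[([0,0,.211],"scene",(331,135)),([0,0,.211],"top",(147.5,162.5)),([-.099,0,.216],"scene",(298.5,124)),([-.099,0,.216],"top",(159,206)),([0,0,0],"scene",(319.5,191.5)),([0,0,0],"top",(164.5,175))]
f=lambda p:np.concatenate([proj(n,T([P],*p))[0]-np.array(q) for P,n,q in obs])
r=least_squares(f,[.645,.255,.29]);print("stand",r.x,r.fun.round(1));ST=r.x
obs2=[([0,0,.088],"scene",(237,203.5)),([0,0,.088],"top",(271,196)),([0,.0745,.079],"top",(243.5,206)),([0,.0745,.079],"scene",(240.5,191.5))]
f=lambda p:np.concatenate([proj(n,T([P],*p,z=.005))[0]-np.array(q) for P,n,q in obs2])
r=least_squares(f,[.593,-.02,.3]);print("mug",r.x,r.fun.round(1));MU=r.x
obs3=[([0,0,.014],"scene",(235,226)),([0,0,.014],"top",(273,197.5)),([-.085,0,.01],"top",(279,229)),([-.085,0,.01],"scene",(211.5,211))]
f=lambda p:np.concatenate([proj(n,T([P],*p))[0]-np.array(q) for P,n,q in obs3])
r=least_squares(f,[.593,-.02,.1]);print("rest",r.x,r.fun.round(1));RE=r.x
obs4=[([-.0425,0,0],"scene",(125,226.5)),([-.0425,0,0],"top",(393,220)),([.0425,0,0],"scene",(127,263)),([.0425,0,0],"top",(399,197)),([.0775,.032,0],"top",(386.5,183.5)),([.0775,-.032,0],"top",(410,196))]
f=lambda p:np.concatenate([proj(n,T([P],p[0],p[1],p[2],z=p[3],R0=P45))[0]-np.array(q) for P,n,q in obs4])
P45=np.array([[1,0,1],[0,2**.5,0],[-1,0,1]])/2**.5
r=least_squares(f,[.57,-.305,-.45,.13]);print("turner",r.x,r.fun.round(1));TU=r.x
E
python3 - <<'E'
from fit import *
s=cv2.imread("pics/scene0.png");t=cv2.imread("pics/top0.png")
L=[T(l,*ST) for l in stand()]+[T(l,*MU,z=.005) for l in mug()]+[T(l,*RE) for l in rest()]+[T(l,TU[0],TU[1],TU[2],z=TU[3],R0=P45) for l in turner()]
S=ov("scene",L);U=ov("top",L)
a=np.hstack([tile(s,200,180,66,75,4,S),tile(s,280,115,66,75,4,S),tile(s,95,212,66,75,4,S)])
b=np.hstack([tile(t,240,168,66,75,4,U),tile(t,132,145,66,75,4,U),tile(t,360,155,66,75,4,U)])
cv2.imwrite("pics/o1.png",np.vstack([a,b]))
E
```

```text
stand [0.64672747 0.25549964 0.32397641] [ 1.4 -0.4  0.5 -0.  -0.  -2.7  1.2  0.4  1.3  0.3  0.6  0.4]
mug [ 0.59620525 -0.02340326  0.52669346] [ 0.   0.5  2.8 -1.4  3.1  3.6  6.7 -4.1]
rest [ 0.5965516  -0.02885368  0.20191192] [ 0.9 -1.   1.1 -0.2  0.9  1.   1.3  0.1]
turner [ 0.56890667 -0.30591728 -0.48930755  0.13139474] [-0.6 -1.1  1.2 -0.9  2.7  1.2 -1.2  1.2  1.2  0.3  0.7  0.7]
```

View pics/o1.png

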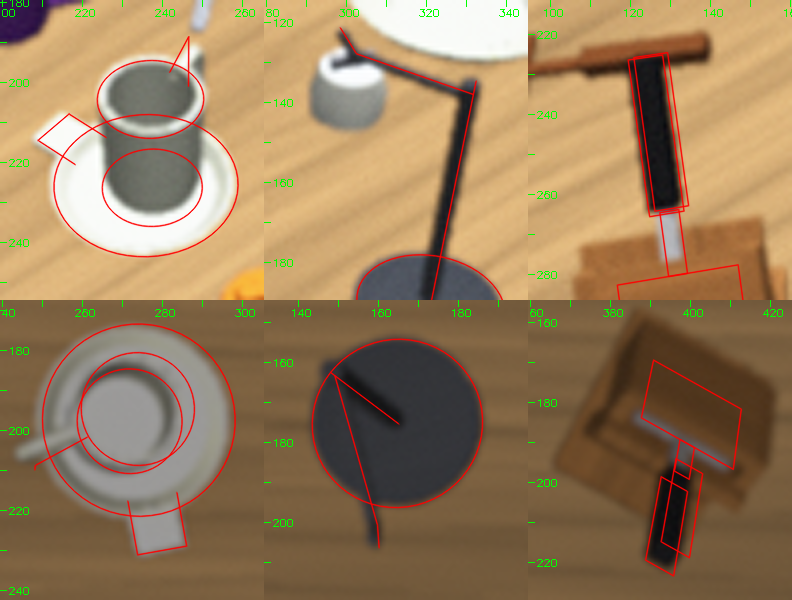

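The overlay shows the rest and the stand fit to about 1–2 px. The mug's handle yaw was mispicked: in the top view it runs (262,200)→(245,206), so the yaw is about 0.33, with the rim centre at top (271.7,196). That puts the mug at about (0.594, -0.020) and the hook at about (0.600, 0.241), yaw 0.31. Moving now.

Call:
play_rows:
  series:
    - [[2.7, 3.6, 0, 0.13], [2.7, 3.6, 0, 0.13], [2.7, 3.6, 0, 0.13], [2.7, 3.6, 0, 0.13], [2.7, 3.6, 0, 0.13], [2.7, 3.6, 0, 0.13], [2.7, 3.6, 0, 0.13], [2.7, 3.6, 0, 0.13], [2.7, 3.6, 0, 0.13], [2.7, 3.6, 0, 0.13]]
  fingers: 1
  force: 30

```text
time: 1.1
position: [0.4227, -0.2444, 0.2479]
ee_rot: [-0.0, 0.714, 0.7, -0.0]
force: [-0.0, -0.3, -0.2]
finger_gap: 0.0852
finger_force: 0.0
```

Call:
play_rows:
  series:
    - [[2.45, 3.2, 0, 0.05], [2.45, 3.2, 0, 0.05], [2.45, 3.2, 0, 0.05], [2.45, 3.2, 0, 0.05], [2.45, 3.2, 0, 0.05], [2.45, 3.2, 0, 0.05], [2.4, 3.2, 0, 0.05], [0, 0, -3, 0], [0, 0, -3, 0], [0, 0, -3, 0]]

```text
time: 2.1
position: [0.593, -0.0216, 0.1568]
ee_rot: [-0.0, 0.583, 0.812, -0.0]
force: [-0.4, -1.3, -1.1]
finger_gap: 0.0854
finger_force: 0.0
```

```bash
python3 - <<'E'
from m import *
o=observe();print(o["position"],o["ee_rot"])
s=get_image("scene");t=get_image("top")
L=[T(l,.594,-.020,.33,z=.005) for l in mug()]
p=o["position"];S=ov("scene",L);U=ov("top",L)
cv2.imwrite("pics/p1.png",np.hstack([tile(s,190,150,80,110,5,S),tile(t,235,150,80,110,5,U)]))
E
```

```text
[ 0.59297032 -0.02161465  0.15684972] [-1.56954804e-04  5.82984394e-01  8.12483329e-01 -1.12150983e-04]
```

View pics/p1.png

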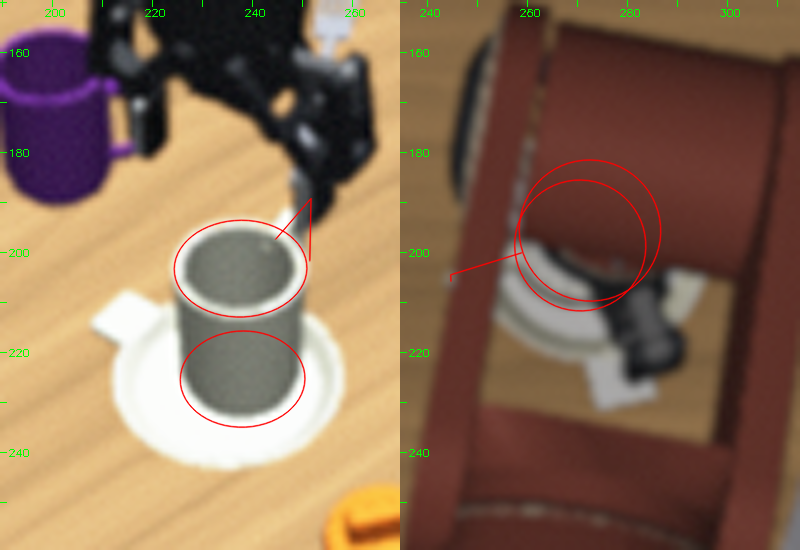

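The scene crop shows the fingers straddling the mug: tips at (215,180) and (252,190), rim centre at (237,204), and the overlay is within 1 px. I'll go down and grip.

Call:
play_rows:
  series:
    - [[0, 0, -2, 0], [0, 0, -2, 0], [0, 0, -2, 0], [0, 0, -1.5, 0], [0, 0, -0.9, 0], [0, 0, 0, 0], [0, 0, 0, 0], [0, 0, 0, 0], [0, 0, 0, 0], [0, 0, 0, 0]]

```text
time: 3.2
position: [0.5935, -0.0222, 0.0751]
ee_rot: [0.001, 0.583, 0.812, 0.0]
force: [-0.3, -0.4, -0.3]
finger_gap: 0.0851
finger_force: 0.0
```

Call:
play_rows:
  series:
    - [[0, 0, 0, 0], [0, 0, 0, 0], [0, 0, 0, 0], [0, 0, 0, 0], [0, 0, 0, 0], [0, 0, 0, 0], [0, 0, 0, 0], [0, 0, 0, 0], [0, 0, 0, 0], [0, 0, 0, 0]]
  fingers: -1
  force: 40

```text
time: 4.2
position: [0.5939, -0.0222, 0.0752]
ee_rot: [0.001, 0.583, 0.812, 0.001]
force: [1.6, 1.5, 5.3]
finger_gap: 0.0661
finger_force: 44.8
```

Call:
play_rows:
  series:
    - [[0, 0, 2, 0], [0, 0, 3, 0], [0, 0, 4, 0], [0, 0, 4, 0], [0, 0, 2, 0], [-1.1, 3.6, 0, 0], [-1.1, 3.6, 0, 0], [-1.1, 3.6, 0, -0.015], [-1.1, 3.6, 0, 0], [-0.8, 3, 0, 0]]

```text
time: 5.2
position: [0.5389, 0.1531, 0.222]
ee_rot: [-0.001, 0.589, 0.808, -0.002]
force: [1.0, -0.6, -1.7]
finger_gap: 0.0662
finger_force: 45.7
```

Call:
play_rows:
  series:
    - [[0, 0, 0, 0], [0, 0, 0, 0], [0, 0, 0, 0], [0, 0, 0, 0], [0, 0, 0, 0], [0, 0, 0, 0], [0, 0, 0, 0], [0, 0, 0, 0], [0, 0, 0, 0], [0, 0, 0, 0]]

```text
time: 6.2
position: [0.5411, 0.1518, 0.2243]
ee_rot: [0.0, 0.589, 0.808, 0.0]
force: [0.5, 0.1, -2.5]
finger_gap: 0.0664
finger_force: 45.7
```

```bash
python3 - <<'E'
from m import *
o=observe();p=o["position"]
s=get_image("scene");t=get_image("top")
L=[T(l,p[0],p[1],.31,z=p[2]-.0702) for l in mug()]+[T(l,.646,.2555,.31) for l in stand()]
S=ov("scene",L);U=ov("top",L)
cv2.imwrite("pics/p2.png",np.hstack([tile(s,260,80,80,110,5,S),tile(t,130,150,80,110,5,U)]))
E
```

```text
(no output)
```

View pics/p2.png

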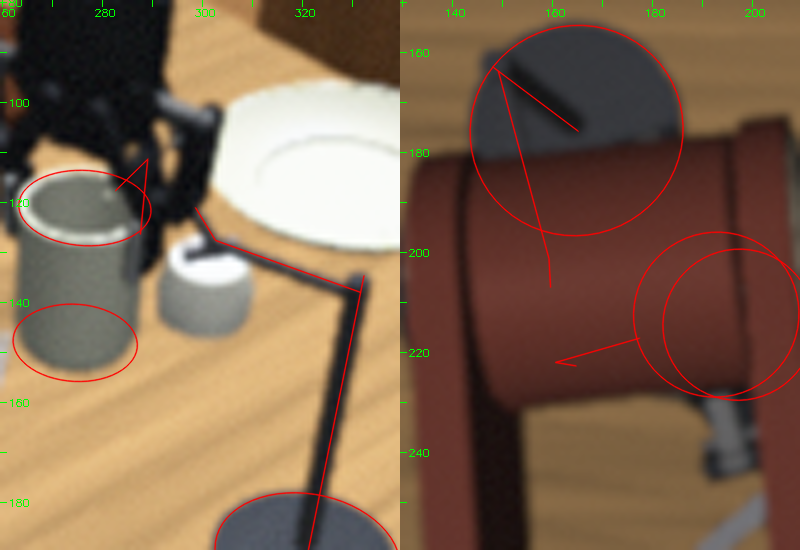

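The crop shows the mug at scene (275,120) level with the arm's tip at (298,125), with its bottom at 0.154, and overlay and image agree to about 1 px. Next I thread it sideways, then along the arm.

Call:
play_rows:
  series:
    - [[-0.3, 0.9, 0, 0], [-0.3, 0.9, 0, 0], [0, 0, 0, 0], [1, 0.3, 0, 0], [1, 0.3, 0, 0], [1, 0.35, 0, 0], [1, 0.3, 0, 0], [1, 0.35, 0, 0], [0, 0, 0, 0], [0, 0, 0, 0]]

```text
time: 7.3
position: [0.5852, 0.1858, 0.224]
ee_rot: [-0.0, 0.589, 0.808, -0.0]
force: [-0.0, 0.6, -3.2]
finger_gap: 0.066
finger_force: 45.8
```

Call:
play_rows:
  series:
    - [[0.7, 0.2, 0, 0], [0.7, 0.25, 0, 0], [0.7, 0.2, 0, 0], [0.7, 0.25, 0, 0], [0, 0, 0, 0], [0, 0, -0.3, 0], [0, 0, -0.4, 0], [0, 0, -0.4, 0], [0, 0, -0.4, 0], [0, 0, 0, 0]]

```text
time: 8.3
position: [0.6124, 0.1947, 0.2081]
ee_rot: [-0.001, 0.589, 0.808, -0.001]
force: [0.3, 0.6, -2.9]
finger_gap: 0.066
finger_force: 45.8
```

Call:
play_rows:
  series:
    - [[0, 0, -0.2, 0], [0, 0, -0.1, 0], [0, 0, -0.1, 0], [0, 0, -0.1, 0], [0, 0, 0, 0], [0, 0, 0, 0], [0, 0, 0, 0], [0, 0, 0, 0], [0, 0, 0, 0], [0, 0, 0, 0]]

```text
time: 9.3
position: [0.6132, 0.1948, 0.2044]
ee_rot: [0.0, 0.589, 0.808, 0.0]
force: [0.1, 0.1, -1.7]
finger_gap: 0.0661
finger_force: 45.8
```

```bash
python3 - <<'E'
from m import *
o=observe();p=o["position"];print(o["force"])
s=get_image("scene")
L=[T(l,p[0],p[1],.31,z=p[2]-.0702) for l in mug()]+[T(l,.646,.2555,.31) for l in stand()]
S=ov("scene",L)
a=tile(s,270,80,80,110,5)
cv2.imwrite("pics/p3.png",np.hstack([a,tile(s,270,80,80,110,5,S)]))
E
```

```text
[ 0.12699945  0.103815   -1.73145581]
```

View pics/p3.png

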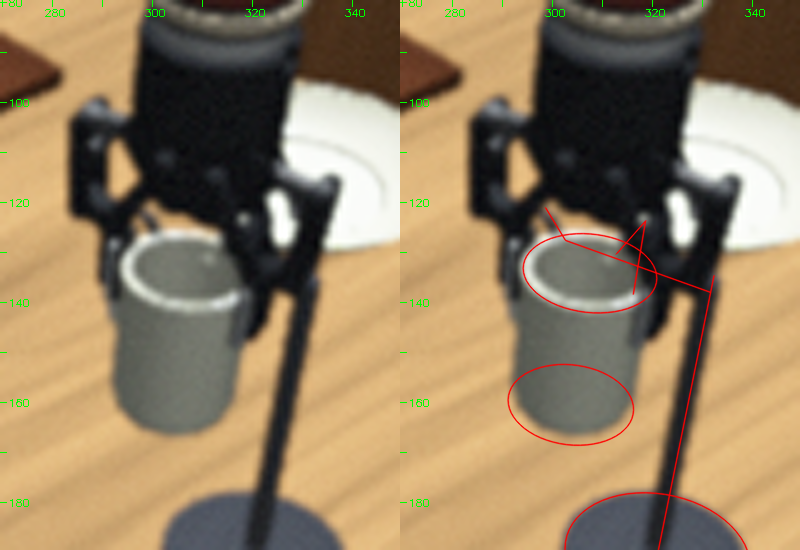

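The hook tip shows at (299,123) behind the rim, and the handle is near (316,125), on the arm's line. There's no contact force yet, so I lower further until the bar sits.

Call:
play_rows:
  series:
    - [[0, 0, -0.1, 0], [0, 0, -0.1, 0], [0, 0, -0.1, 0], [0, 0, 0, 0], [0, 0, 0, 0], [0, 0, 0, 0], [0, 0, 0, 0], [0, 0, 0, 0], [0, 0, 0, 0], [0, 0, 0, 0]]

```text
time: 10.35
position: [0.6133, 0.1948, 0.2032]
ee_rot: [0.0, 0.589, 0.808, 0.0]
force: [-2.7, -1.6, 5.5]
finger_gap: 0.0666
finger_force: 46.8
```

It touched: force went up about 7 N at just the expected height. Releasing.

Call:
play_rows:
  series:
    - [[0, 0, 0, 0], [0, 0, 0, 0], [0, 0, 0, 0], [0, 0, 0, 0], [0, 0, 0, 0], [0, 0, 0, 0], [0, 0, 0, 0], [0, 0, 0, 0], [0, 0, 0, 0], [0, 0, 0, 0]]
  fingers: 1

```text
time: 11.35
position: [0.6131, 0.1948, 0.2013]
ee_rot: [0.0, 0.589, 0.808, -0.0]
force: [-0.4, -0.5, -0.3]
finger_gap: 0.0856
finger_force: 0.0
```

Call:
play_rows:
  series:
    - [[0, 0, 1, 0], [0, 0, 1, 0], [0, 0, 1, 0], [0, 0, 2, 0], [0, 0, 3, 0], [0, 0, 3, 0], [0, 0, 0, 0], [-2, -2, 0, 0], [-2, -4, 0, 0], [-2, -4, 0, 0.1]]

```text
time: 12.35
position: [0.5522, 0.0942, 0.3112]
ee_rot: [0.0, 0.547, 0.837, -0.0]
force: [0.7, -0.9, 0.6]
finger_gap: 0.0854
finger_force: 0.0
```

```bash
python3 - <<'E'
from fit import *
obs=[([-.0425,0,.004],"scene",(124,226.3)),([.0425,0,.004],"scene",(127.8,263)),([-.0425,.009,-.008],"top",(388.8,219.8)),([-.0425,-.009,-.008],"top",(396,222.3)),([.0425,.009,.008],"top",(395,196)),([.0425,-.009,.008],"top",(402,198.5)),([.0775,0,0],"top",(398.5,189.3)),([.06,0,.002],"scene",(130,270))]
f=lambda p:np.concatenate([proj(n,T([P],p[0],p[1],p[2],z=p[3],R0=P45))[0]-np.array(q) for P,n,q in obs])
r=least_squares(f,TU);print(r.x,r.fun.reshape(-1,2).round(1).tolist());TU=r.x
yb=T([[.0775,.032,0],[.0775,-.032,0]],TU[0],TU[1],TU[2],z=TU[3],R0=P45);print(proj("top",yb),yb)
print("blk",tri((106,281),(420,197)),tri((152.5,273),(377.5,186)))
for n,p in (("top",(0,0)),):pass
E
python3 -c "
import cv2,numpy as np
" 
```

```text
stand [0.64672747 0.25549964 0.32397641] [ 1.4 -0.4  0.5 -0.  -0.  -2.7  1.2  0.4  1.3  0.3  0.6  0.4]
mug [ 0.59620525 -0.02340326  0.52669346] [ 0.   0.5  2.8 -1.4  3.1  3.6  6.7 -4.1]
rest [ 0.5965516  -0.02885368  0.20191192] [ 0.9 -1.   1.1 -0.2  0.9  1.   1.3  0.1]
turner [ 0.56890667 -0.30591728 -0.48930755  0.13139474] [-0.6 -1.1  1.2 -0.9  2.7  1.2 -1.2  1.2  1.2  0.3  0.7  0.7]
[ 0.56758595 -0.30517162 -0.48042166  0.13262157] [[-0.1, -1.6], [1.7, 0.6], [-0.1, 0.3], [-0.2, 1.6], [1.1, -1.5], [0.8, -0.3], [0.4, 1.3], [0.7, 1.4]]
[[387.33649206 184.30607106]
 [410.44708183 196.99101254]] [[ 0.63097219 -0.30212037  0.07782079]
 [ 0.60139439 -0.35887558  0.07782079]]
blk (array([ 0.59979882, -0.37614842,  0.09671708]), array([0.7, 0.4])) (array([ 0.62600605, -0.28331147,  0.06703737]), array([1.9, 1.1]))
```

Call:
play_rows:
  series:
    - [[0.2, -4, -0.5, 0.07], [0.2, -4, -0.5, 0.07], [0.2, -4, -0.5, 0.07], [0.2, -4, -0.5, 0.07], [0.2, -4, -0.5, 0.07], [0.2, -4, -0.5, 0.07], [0.2, -4, -0.5, 0.07], [0.2, -4, -0.5, 0.07], [0.2, -4, -0.5, 0.07], [0.2, -4, -0.5, 0.05]]

```text
time: 13.35
position: [0.5729, -0.3068, 0.2611]
ee_rot: [0.0, 0.237, 0.972, 0.0]
force: [0.1, 0.5, 0.3]
finger_gap: 0.0852
finger_force: 0.0
```

Call:
play_rows:
  series:
    - [[0, 0, -1, 0], [0, 0, -1, 0], [0, 0, -1, 0], [0, 0, -1, 0], [0, 0, 0, 0], [0, 0, 0, 0], [0, 0, 0, 0], [0, 0, 0, 0], [0, 0, 0, 0], [0, 0, 0, 0]]

```text
time: 14.35
position: [0.5732, -0.3053, 0.2217]
ee_rot: [0.0, 0.238, 0.971, -0.0]
force: [0.2, -0.1, 0.4]
finger_gap: 0.0852
finger_force: 0.0
```

```bash
python3 - <<'E'
from m import *
o=observe();p=o["position"];print(p,o["ee_rot"])
s=get_image("scene");t=get_image("top")
cv2.imwrite("pics/f_s.png",s);cv2.imwrite("pics/f_t.png",t)
L=[T(l,.5675,-.305,-.48,z=.1325,R0=P45) for l in turner()]+[[p-[0,0,.03],p]]
S=ov("scene",L);U=ov("top",L)
a=np.hstack([tile(s,85,180,80,110,4.9,S),tile(t,355,150,80,60,4.9,U) if 0 else tile(s,270,110,80,110,4.9)])
cv2.imwrite("pics/p4.png",a)
E
```

```text
[ 0.57319369 -0.30530226  0.22167001] [ 2.70681917e-04  2.38118864e-01  9.71235977e-01 -9.80255664e-05]
```

View pics/p4.png

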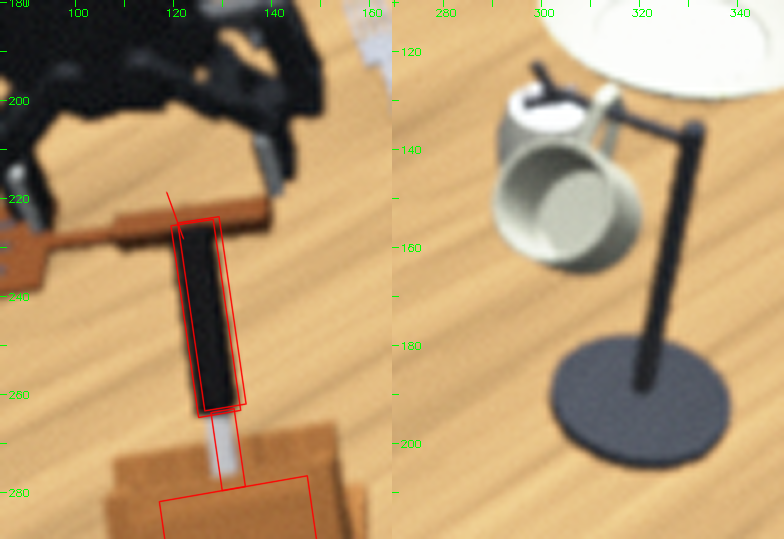

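The right crop shows the mug hanging by its handle on the arm (handle at (612,130)-ish of the scene's (313,130)), and the left one shows the handle between the fingers, overlay within 1.5 px. I go down and grip the turner.

Call:
play_rows:
  series:
    - [[0.1, -0.5, -1.5, 0], [0, 0, -1.5, 0], [0, 0, -1.5, 0], [0, 0, -1.5, 0], [0, 0, -1.5, 0], [0, 0, -1.5, 0], [0, 0, -1, 0], [0, 0, 0, 0], [0, 0, 0, 0], [0, 0, 0, 0]]

```text
time: 15.45
position: [0.5747, -0.3106, 0.1225]
ee_rot: [0.001, 0.238, 0.971, -0.0]
force: [0.3, -1.1, 0.0]
finger_gap: 0.0854
finger_force: 0.0
```

Call:
play_rows:
  series:
    - [[0, 0, 0, 0], [0, 0, 0, 0], [0, 0, 0, 0], [0, 0, 0, 0], [0, 0, 0, 0], [0, 0, 0, 0], [0, 0, 0, 0], [0, 0, 0, 0], [0, 0, 0, 0], [0, 0, 0, 0]]
  fingers: -1
  force: 60

```text
time: 16.45
position: [0.5742, -0.3102, 0.1214]
ee_rot: [0.0, 0.238, 0.971, -0.0]
force: [0.3, 0.3, -0.5]
finger_gap: 0.0171
finger_force: 60.7
```

Call:
play_rows:
  series:
    - [[-0.7, 0.36, 0.78, 0], [-0.7, 0.36, 0.78, 0], [-0.7, 0.36, 0.78, 0], [-0.7, 0.36, 0.78, 0], [-0.7, 0.36, 0.78, 0], [-0.7, 0.36, 0.78, 0], [-0.7, 0.36, 0.78, 0], [-0.7, 0.36, 0.78, 0], [-0.7, 0.36, 0.78, 0], [-0.7, 0.36, 0.78, 0]]

```text
time: 17.45
position: [0.503, -0.2736, 0.1995]
ee_rot: [-0.001, 0.238, 0.971, 0.0]
force: [0.4, -1.0, -0.3]
finger_gap: 0.0174
finger_force: 60.6
```

Call:
play_rows:
  series:
    - [[0, 0, 1, 0], [0, 0, 1, 0], [0, 0, 1, 0], [1.1, -0.57, 0, 0], [1.1, -0.57, 0, 0], [1.1, -0.57, 0, 0], [1.1, -0.57, 0, 0], [1.1, -0.57, 0, 0], [1.1, -0.57, 0, 0], [0, 0, 0, 0]]

```text
time: 18.45
position: [0.5712, -0.3091, 0.2283]
ee_rot: [-0.0, 0.238, 0.971, 0.0]
force: [-0.1, -0.5, -0.8]
finger_gap: 0.0172
finger_force: 60.6
```

```bash
python3 - <<'E'
from m import *
o=observe();p=o["position"];print(p,o["force"],o["ft_torque"])
s=get_image("scene");t=get_image("top")
cv2.imwrite("pics/g_s.png",s);cv2.imwrite("pics/g_t.png",t)
P=T([[.0775-.012,.032,0],[.0775-.012,-.032,0],[.1475-.012,.032,0],[.1475-.012,-.032,0]],p[0],p[1],-.48,z=p[2]+.002,R0=P45)
print(proj("scene",P).round(1).tolist(),proj("top",P).round(1).tolist())
for im,n in((s,"scene"),(t,"top")):
    ref=cv2.imread("pics/%s.png"%("scene0" if n=="scene" else "top0"))
    hsv=cv2.cvtColor(im,cv2.COLOR_BGR2HSV)
    m=((hsv[...,1]<70)&(hsv[...,2]>60)&(cv2.absdiff(im,ref).max(2)>20)).astype(np.uint8)
    c=proj(n,P).mean(0);k=cv2.connectedComponentsWithStats(m)
    for i in range(1,k[0]):
        if k[2][i,4]>25 and np.linalg.norm(k[3][i]-c)<50:
            pts=np.argwhere(k[1]==i)[:,::-1].astype(np.float32);print(n,k[2][i].tolist(),cv2.boxPoints(cv2.minAreaRect(pts)).round(1).tolist())
E
```

```text
[ 0.57123256 -0.30907408  0.228293  ] [-0.07378069 -0.45494167 -0.75872138] [ 0.0797022   0.04317403 -0.03973887]
[[136.4, 246.1], [103.1, 251.5], [141.4, 280.8], [108.2, 286.7]] [[401.9, 180.7], [427.4, 194.7], [404.4, 164.9], [428.6, 178.1]]
scene [103, 213, 8, 14, 47] [[102.4000015258789, 213.60000610351562], [106.5999984741211, 212.60000610351562], [110.0, 226.0], [105.80000305175781, 227.10000610351562]]
scene [116, 212, 8, 13, 50] [[115.80000305175781, 212.5], [119.19999694824219, 211.10000610351562], [124.19999694824219, 223.5], [120.80000305175781, 224.89999389648438]]
scene [102, 231, 39, 57, 1351] [[98.5999984741211, 234.10000610351562], [132.8000030517578, 228.6999969482422], [141.3000030517578, 282.3999938964844], [107.0999984741211, 287.79998779296875]]
top [428, 153, 32, 37, 144] [[427.0, 188.10000610351562], [458.3999938964844, 152.39999389648438], [464.0, 157.39999389648438], [432.6000061035156, 193.10000610351562]]
top [397, 165, 32, 28, 417] [[392.5, 184.89999389648438], [403.79998779296875, 164.60000610351562], [428.79998779296875, 178.60000610351562], [417.5, 198.8000030517578]]
```

Call:
play_rows:
  series:
    - [[0, 0, -1, 0], [0, 0, -1, 0], [0, 0, -1, 0], [0, 0, -1, 0], [0, 0, -0.6, 0], [0, 0, -0.4, 0], [-0.34, 0.18, -0.5, 0], [-0.34, 0.18, -0.5, 0], [-0.34, 0.18, -0.5, 0], [-0.34, 0.18, -0.5, 0]]

```text
time: 19.55
position: [0.5587, -0.3023, 0.1627]
ee_rot: [0.004, 0.238, 0.971, -0.001]
force: [0.4, 0.4, 7.5]
finger_gap: 0.0173
finger_force: 61.1
```

Call:
play_rows:
  series:
    - [[-0.17, 0.09, -0.47, 0], [-0.17, 0.09, -0.47, 0], [-0.17, 0.09, -0.47, 0], [-0.17, 0.09, -0.47, 0], [-0.17, 0.09, -0.47, 0], [-0.06, 0.03, -0.45, 0], [-0.06, 0.03, -0.45, 0], [-0.06, 0.03, -0.45, 0], [-0.06, 0.03, -0.45, 0], [-0.06, 0.03, -0.45, 0]]

```text
time: 20.55
position: [0.5462, -0.2962, 0.1164]
ee_rot: [0.002, 0.238, 0.971, -0.001]
force: [-3.6, 1.9, 9.9]
finger_gap: 0.0171
finger_force: 58.4
```

```bash
cat > blade.py <<'E'
from m import *
from scipy.optimize import least_squares
def blade():
    o=observe();p=o["position"];print(p.round(4),o["force"].round(1),o["ft_torque"].round(2),o["time"])
    a=2*np.arctan2(o["ee_rot"][2],o["ee_rot"][1])-np.pi   # turner yaw = tool y yaw - 90deg (y yaw = 2a-pi/2)
    res={}
    for n in("scene","top"):
        im=get_image(n);cv2.imwrite(f"pics/h_{n}_{o['time']:.1f}.png",im)
        ref=cv2.imread(f"pics/{n}0.png");hsv=cv2.cvtColor(im,cv2.COLOR_BGR2HSV)
        m=((hsv[...,1]<70)&(hsv[...,2]>60)&(cv2.absdiff(im,ref).max(2)>20)).astype(np.uint8)
        c=proj(n,T([[.1,0,0]],p[0],p[1],a,z=p[2]))[0]
        k=cv2.connectedComponentsWithStats(m)
        for i in range(1,k[0]):
            if k[2][i,4]>60 and np.linalg.norm(k[3][i]-c)<40:
                pts=np.argwhere(k[1]==i)[:,::-1].astype(np.float32);q=cv2.approxPolyDP(cv2.convexHull(pts),2.5,True)[:,0]
                print(n,k[2][i].tolist(),q.round(0).tolist())
    for pit in np.radians([-10,0,10,20]):
        R=np.array([[np.cos(pit),0,np.sin(pit)],[0,1,0],[-np.sin(pit),0,np.cos(pit)]])
        P=T([[.0655,.032,0],[.0655,-.032,0],[.1355,-.032,0],[.1355,.032,0]],p[0],p[1],a,z=p[2]+.002,R0=R)
        print(round(np.degrees(pit)),round(a,3),*[proj(n,P).round(1).tolist() for n in("scene","top")])
if __name__=="__main__":blade()
E
python3 blade.py
```

```text
[ 0.5462 -0.2962  0.1164] [-3.6  1.9  9.9] [ 0.02 -0.1   0.03] 20.55
scene [112, 252, 33, 52, 1183] [[113.0, 303.0], [112.0, 270.0], [124.0, 253.0], [130.0, 252.0], [143.0, 266.0], [144.0, 297.0]]
top [389, 164, 34, 47, 618] [[400.0, 164.0], [419.0, 174.0], [422.0, 182.0], [410.0, 201.0], [397.0, 210.0], [389.0, 187.0]]
top [374, 201, 13, 10, 63] [[386.0, 208.0], [378.0, 210.0], [374.0, 204.0], [382.0, 202.0]]
-10 -0.481 [[141.5, 257.9], [110.2, 263.1], [106.8, 288.9], [140.6, 283.0]] [[392.2, 187.2], [416.5, 200.5], [431.8, 174.2], [407.4, 160.9]]
0 -0.481 [[142.6, 261.4], [111.5, 266.6], [109.8, 296.1], [142.9, 290.2]] [[390.9, 187.3], [414.9, 200.5], [428.2, 174.8], [404.3, 161.8]]
10 -0.481 [[143.6, 264.0], [112.9, 269.2], [112.8, 301.1], [145.1, 295.3]] [[389.2, 188.2], [413.0, 201.2], [424.0, 176.8], [400.6, 164.1]]
20 -0.481 [[144.5, 265.8], [114.2, 270.9], [115.6, 304.0], [147.0, 298.2]] [[387.2, 189.7], [410.8, 202.7], [419.3, 180.2], [396.4, 167.6]]
```

Call:
play_rows:
  series:
    - [[-0.05, 0.03, -0.3, 0], [-0.05, 0.03, -0.3, 0], [-0.05, 0.03, -0.3, 0], [0, 0, -0.3, 0], [0, 0, -0.2, 0], [0, 0, -0.1, 0], [0, 0, 0, 0], [0, 0, 0, 0], [0, 0, 0, 0], [0, 0, 0, 0]]

```text
time: 21.65
position: [0.5444, -0.2951, 0.1008]
ee_rot: [0.002, 0.238, 0.971, -0.001]
force: [-2.3, 0.2, 6.5]
finger_gap: 0.0169
finger_force: 58.6
```

```bash
python3 blade.py
```

```text
[ 0.5444 -0.2951  0.1008] [-2.3  0.2  6.5] [-0.05 -0.06  0.03] 21.65
scene [111, 253, 34, 49, 1100] [[112.0, 301.0], [112.0, 271.0], [129.0, 253.0], [143.0, 266.0], [144.0, 294.0]]
top [388, 164, 36, 29, 524] [[423.0, 175.0], [400.0, 191.0], [388.0, 188.0], [400.0, 164.0]]
top [393, 181, 27, 31, 115] [[419.0, 181.0], [407.0, 202.0], [394.0, 211.0]]
-10 -0.481 [[143.0, 261.3], [112.1, 266.5], [109.0, 292.1], [142.2, 286.2]] [[389.7, 188.6], [413.6, 201.8], [428.7, 175.9], [404.7, 162.7]]
0 -0.481 [[144.0, 264.7], [113.4, 269.8], [111.9, 299.1], [144.4, 293.2]] [[388.4, 188.8], [412.1, 201.8], [425.2, 176.4], [401.7, 163.5]]
10 -0.481 [[144.9, 267.3], [114.7, 272.4], [114.8, 304.0], [146.5, 298.2]] [[386.8, 189.6], [410.2, 202.5], [421.2, 178.4], [398.1, 165.8]]
20 -0.481 [[145.8, 269.0], [116.0, 274.1], [117.5, 306.7], [148.4, 301.0]] [[384.9, 191.1], [408.1, 203.9], [416.6, 181.6], [394.0, 169.3]]
```

Call:
play_rows:
  series:
    - [[0, 0, 0.5, 0], [0, 0, 1, 0], [0, 0, 1.5, 0], [0, 0, 2, 0], [-0.2, 2, 1, 0], [-0.4, 3, 0, 0], [-0.4, 4, 0, 0], [-0.4, 4, 0, 0], [-0.2, 2.5, 0, 0], [0, 0, 0, 0]]

```text
time: 22.75
position: [0.5271, -0.1365, 0.159]
ee_rot: [0.0, 0.236, 0.972, 0.0]
force: [0.5, -0.4, -1.2]
finger_gap: 0.0171
finger_force: 58.6
```

Call:
play_rows:
  series:
    - [[0, 0, 0, 0], [0, 0, 0, 0], [0, 0, 0, 0], [0, 0, 0, 0], [0, 0, 0, 0], [0, 0, 0, 0], [0, 0, 0, 0], [0, 0, 0, 0], [0, 0, 0, 0], [0, 0, 0, 0]]
  force: 110

```text
time: 23.75
position: [0.5275, -0.1392, 0.1583]
ee_rot: [0.0, 0.238, 0.971, 0.0]
force: [-0.3, 0.3, -1.0]
finger_gap: 0.0163
finger_force: 107.3
```

```bash
python3 blade.py; cat > sil.py <<'E'
from m import *
import glob,sys
from scipy.optimize import minimize
o=observe();p=o["position"];a=2*np.arctan2(o["ee_rot"][2],o["ee_rot"][1])-np.pi
W={};
for n in("scene","top"):
    im=np.mean([get_image(n).astype(float) for _ in range(1)],0)
    ref=cv2.imread(f"pics/{n}0.png").astype(float)
    d=np.abs(im-ref).max(2);hs=cv2.cvtColor(im.astype(np.uint8),cv2.COLOR_BGR2HSV)
    m=((hs[...,1]<70)&(hs[...,2]>60)&(d>15)).astype(np.uint8)
    m=cv2.morphologyEx(m,cv2.MORPH_CLOSE,np.ones((5,5)))
    W[n]=cv2.GaussianBlur(m.astype(float),(0,0),.8)
def quad(q):
    pit,roll,yaw,dx,dy,dz=q
    R=cv2.Rodrigues(np.array([0,pit,0.]))[0]@cv2.Rodrigues(np.array([roll,0,0.]))[0]
    return T([[.0655,.032,0],[.0655,-.032,0],[.1355,-.032,0],[.1355,.032,0]],p[0]+dx,p[1]+dy,a+yaw,z=p[2]+.002+dz,R0=R)
def cost(q):
    c=0
    for n in W:
        v=proj(n,quad(q));x0,y0=np.int32(v.mean(0))-40;S=8
        g=np.zeros((80*S,80*S),np.uint8);cv2.fillPoly(g,[np.int32(((v+.5-[x0,y0])*S*16).round())],255,shift=4)
        g=cv2.GaussianBlur(cv2.resize(g,(80,80),interpolation=cv2.INTER_AREA)/255.,(0,0),.8)
        w=W[n][y0:y0+80,x0:x0+80];ok=cv2.dilate((g>.02).astype(np.uint8),np.ones((5,5)))>0
        # ignore the neck side
        c+=(((g-w)**2)*ok).sum()
    return c+sum((np.array(q[3:])/.004)**2)+(q[2]/.05)**2+(q[1]/.05)**2
best=None
for p0 in(-.15,0,.15):
    sx=np.array([[0]*6]+[[.1*(i==0),.05*(i==1),.05*(i==2),.004*(i==3),.004*(i==4),.004*(i==5)] for i in range(6)])+np.array([p0,0,0,0,0,0])
    r=minimize(cost,sx[0],method="Nelder-Mead",options=dict(initial_simplex=sx,maxiter=700,xatol=1e-4,fatol=.01))
    print(round(r.fun,1),"deg",np.degrees(r.x[:3]).round(1),"mm",(r.x[3:]*1e3).round(1))
    if best is None or r.fun<best.fun:best=r
for pd in range(-6,9,2):print(pd,round(min(cost(np.r_[np.radians(pd),minimize(lambda z:cost(np.r_[np.radians(pd),z]),best.x[1:],method="Nelder-Mead",options=dict(maxiter=150)).x]),1e9),1),end="  ")
print("blade centre",quad(best.x).mean(0).round(4))
E
python3 sil.py
```

```text
[ 0.5275 -0.1392  0.1583] [-0.3  0.3 -1. ] [0.06 0.05 0.05] 23.75
scene [168, 188, 33, 53, 906] [[199.0, 236.0], [170.0, 239.0], [168.0, 214.0], [173.0, 188.0], [196.0, 210.0]]
top [332, 165, 34, 32, 600] [[365.0, 178.0], [356.0, 196.0], [332.0, 184.0], [341.0, 165.0]]
top [314, 187, 18, 39, 99] [[331.0, 187.0], [322.0, 214.0], [314.0, 225.0]]
-10 -0.481 [[196.7, 205.0], [168.0, 209.2], [169.1, 229.4], [199.8, 224.6]] [[328.4, 191.5], [353.6, 205.4], [369.3, 178.0], [343.9, 164.0]]
0 -0.481 [[197.2, 208.7], [168.8, 213.0], [170.8, 237.2], [200.9, 232.4]] [[327.7, 191.6], [352.6, 205.4], [366.9, 178.5], [342.1, 164.9]]
10 -0.481 [[197.6, 211.7], [169.5, 216.0], [172.2, 243.2], [201.6, 238.4]] [[326.6, 192.4], [351.3, 206.1], [363.9, 180.5], [339.6, 167.2]]
20 -0.481 [[197.9, 214.0], [170.1, 218.2], [173.4, 247.2], [202.1, 242.5]] [[325.2, 194.0], [349.6, 207.5], [360.2, 183.9], [336.5, 170.8]]
286.2 deg [ 1.6  0.3 -1.2] mm [ 4.8 -0.2 -1.1]
262.0 deg [ 5.7 -4.   1.7] mm [ 2.6 -4.8  6.8]
268.8 deg [ 3.7 -0.3 -0.5] mm [ 4.1 -1.3  3.2]
-6 375.2  -4 349.3  -2 329.9  0 306.7  2 285.7  4 271.4  6 263.6  8 265.1  blade centre [ 0.6201 -0.1876  0.1572]
```

Call:
play_rows:
  series:
    - [[0.05, 0.34, 0, 0.136], [0.05, 0.34, 0, 0.136], [0.05, 0.34, 0, 0.136], [0.05, 0.34, 0, 0.136], [0.05, 0.34, 0, 0.136], [0.05, 0.34, 0, 0.136], [0.05, 0.34, 0, 0.136], [0.05, 0.34, 0, 0.136], [0.05, 0.34, 0, 0.136], [0.05, 0.34, 0, 0.136]]

```text
time: 24.95
position: [0.5325, -0.1052, 0.1584]
ee_rot: [0.0, -0.428, 0.904, -0.0]
force: [-0.3, 0.2, -0.9]
finger_gap: 0.0167
finger_force: 107.5
```

```bash
python3 - <<'E'
from m import *
o=observe();p=o["position"];a=2*np.arctan2(o["ee_rot"][2],o["ee_rot"][1])-np.pi;print(p,a,o["joints"].round(2))
s=get_image("scene");t=get_image("top");cv2.imwrite("pics/k_s.png",s);cv2.imwrite("pics/k_t.png",t)
def mod(pit):
    R=cv2.Rodrigues(np.array([0,np.radians(pit),0.]))[0]
    return [T(np.array(l)-[.012,0,0],p[0],p[1],a,z=p[2]+.002,R0=R) for l in turner()]
S=ov("scene",mod(0))
c=np.vstack(S);x0,y0=np.int32(c.min(0))-15;print(x0,y0,c.max(0))
w,h=min(130,512-x0),46*2
cv2.imwrite("pics/p5.png",np.vstack([tile(s,x0,y0,w,h//2+4,6)[:300],tile(s,x0,y0,w,h//2+4,6,S)[:300]]))
for pit in(0,5):print(pit,[l.round(1).tolist() for l in ov("scene",mod(pit))[3:]])
E
```

```text
[ 0.53254313 -0.10516933  0.15836058] 0.8849031218569072 [-0.33 -0.07  1.89 -0.    1.32 -2.79]
155 161 [249.88295931 195.22222874]
0 [[[220.3, 195.2], [249.9, 195.2], [249.7, 176.8], [221.5, 176.8], [220.3, 195.2]]]
5 [[[220.3, 196.8], [249.6, 198.7], [249.4, 180.3], [221.5, 178.4], [220.3, 196.8]]]
```

View pics/p5.png

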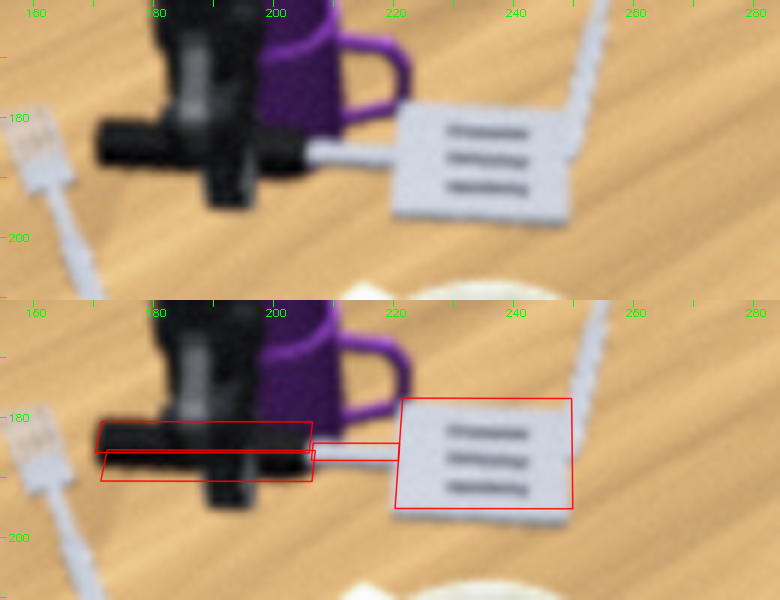

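The picture shows the turner side-on: the blade's near edge runs (220,196.3)→(248.8,198.2), where a level blade would show slope 0. So it's nose-down by about 5°. I measure that sub-pixel, then correct on the block's edge.

```bash
cat > slope.py <<'E'
from m import *
def slope(f=None,off=(0,0)):
    o=observe();p=o["position"];a=2*np.arctan2(o["ee_rot"][2],o["ee_rot"][1])-np.pi
    s=cv2.imread(f) if f else get_image("scene")
    sat=cv2.cvtColor(s,cv2.COLOR_BGR2HSV)[...,1].astype(float)
    def mod(pit):
        R=cv2.Rodrigues(np.array([0,np.radians(pit),0.]))[0]
        return proj("scene",T(np.array([[.0775,-.032,0],[.1475,-.032,0],[.1475,.032,0],[.0775,.032,0]])-[.012,0,0],p[0],p[1],a,z=p[2]+.002,R0=R))
    M={d:mod(d) for d in np.arange(-10,15,1.)}
    for lab,(i,j) in(("near",(0,1)),("far",(3,2))):
        A,B=M[2.][i],M[2.][j];xs=np.arange(int(A[0])+4,int(B[0])-3);ys=[]
        for x in xs:
            y0=A[1]+(B[1]-A[1])*(x-A[0])/(B[0]-A[0]);r=np.arange(int(y0)-6,int(y0)+7);v=sat[r,x]
            if lab=="far":v=v[::-1];r=r[::-1]
            k=np.argmax(np.diff(v)[2:-1])+2;lo,hi=v[:k].min(),v[k+1:].max();h=(v[max(0,k-3)]+v[min(12,k+4)])/2
            q=[t for t in range(max(0,k-3),min(12,k+4)) if (v[t]-h)*(v[t+1]-h)<=0 and v[t]!=v[t+1]]
            if q:t=q[0];ys.append((x,r[t]+(h-v[t])/(v[t+1]-v[t])*(r[t+1]-r[t])))
        ys=np.array(ys);f1=np.polyfit(*ys.T,1);res=ys[:,1]-np.polyval(f1,ys[:,0]);ok=abs(res)<.6;f1=np.polyfit(*ys[ok].T,1)
        sl={d:(m[j][1]-m[i][1])/(m[j][0]-m[i][0]) for d,m in M.items()}
        d=np.array(list(sl));print(lab,"slope",f1[0].round(4),"n",ok.sum(),"pitch",np.interp(f1[0],[sl[k] for k in d],d).round(2))
if __name__=="__main__":
    import sys;slope(sys.argv[1] if len(sys.argv)>1 else None)
E
python3 slope.py pics/k_s.png
```

```text
near slope 0.0525 n 22 pitch 3.84
far slope 0.0531 n 21 pitch 3.69
```

Call:
play_rows:
  series:
    - [[0.12, -1.9, 0, -0.1366], [0.12, -1.9, 0, -0.1366], [0.12, -1.9, 0, -0.1366], [0.12, -1.9, 0, -0.1366], [0.12, -1.9, 0, -0.1366], [0.12, -1.9, 0, -0.1366], [0.12, -1.9, 0, -0.1366], [0.12, -1.9, 0, -0.1366], [0.12, -1.9, 0, -0.1366], [0.12, -1.9, 0, -0.1366]]
  force: 60

```text
time: 26.05
position: [0.5444, -0.2963, 0.1582]
ee_rot: [-0.0, 0.245, 0.969, -0.0]
force: [-0.1, 0.5, -0.9]
finger_gap: 0.0165
finger_force: 107.5
```

Call:
play_rows:
  series:
    - [[0, 0, 0, 0], [0, 0, -1, 0], [0, 0, -1, 0], [0, 0, -1, 0], [0, 0, -1, 0], [0, 0, -0.6, 0], [0, 0, -0.4, 0], [0, 0, -0.4, 0], [0, 0, -0.4, 0], [0, 0, 0, 0]]

```text
time: 27.05
position: [0.545, -0.2956, 0.1016]
ee_rot: [0.001, 0.241, 0.971, -0.0]
force: [-2.5, 3.0, 6.1]
finger_gap: 0.0164
finger_force: 108.5
```

Call:
play_rows:
  series:
    - [[0, 0, -0.2, 0], [0, 0, -0.2, 0], [0, 0, -0.2, 0], [0, 0, -0.2, 0], [0, 0, 0, 0], [0, 0, 0, 0], [0, 0, 0, 0], [0, 0, 1, 0], [0, 0, 2, 0], [0, 0, 2.6, 0]]
  fingers: -1
  force: 60

```text
time: 28.05
position: [0.5436, -0.2947, 0.1475]
ee_rot: [-0.001, 0.241, 0.971, 0.001]
force: [0.2, -0.8, -0.6]
finger_gap: 0.0163
finger_force: 107.8
```

Call:
play_rows:
  series:
    - [[-0.12, 1.9, 0, 0.136], [-0.12, 1.9, 0, 0.136], [-0.12, 1.9, 0, 0.136], [-0.12, 1.9, 0, 0.136], [-0.12, 1.9, 0, 0.136], [-0.12, 1.9, 0, 0.136], [-0.12, 1.9, 0, 0.136], [-0.12, 1.9, 0, 0.136], [-0.12, 1.9, 0, 0.136], [-0.12, 1.9, 0, 0.136]]

```text
time: 29.05
position: [0.5324, -0.1046, 0.1485]
ee_rot: [0.0, -0.425, 0.905, -0.0]
force: [-0.1, 0.2, -1.5]
finger_gap: 0.0165
finger_force: 107.8
```

```bash
python3 -c "
from plant import *;o=observe();print(o['position'],o['ee_rot'],o['finger_force'])"; python3 slope.py; python3 slope.py
```

```text
[ 0.53242668 -0.10464608  0.14852727] [ 1.18423308e-04 -4.25340730e-01  9.05033261e-01 -2.13322437e-04] 107.81360864639282
near slope 0.033 n 22 pitch 2.21
far slope 0.0218 n 21 pitch 1.19
near slope 0.0203 n 22 pitch 1.48
far slope 0.0309 n 21 pitch 2.21
```

Call:
play_rows:
  series:
    - [[0, 0, -0.5, 0], [0, 0, -1, 0], [0, 0, -1, 0], [0, 0, -1, 0], [0, 0, -0.7, 0], [0, 0, -0.3, 0], [0, 0, 0, 0], [0, 0, 0, 0], [0, 0, 0, 0], [0, 0, 0, 0]]
  force: 110

```text
time: 30.15
position: [0.5328, -0.1054, 0.1039]
ee_rot: [0.0, -0.423, 0.906, -0.0]
force: [0.6, 0.7, -1.4]
finger_gap: 0.0162
finger_force: 107.8
```

```bash
python3 - <<'E'
from m import *
o=observe();p=o["position"];print(p,o["finger_force"],o["time"])
a=2*np.arctan2(o["ee_rot"][2],o["ee_rot"][1])-np.pi
for n in("scene","top"):
    s=get_image(n);r=cv2.imread(f"pics/{n}0.png")
    b=T([[.0655,-.032,0],[.1355,-.032,0],[.1355,.032,0],[.0655,.032,0]],p[0],p[1],a,z=p[2])
    q=proj(n,b);print(n,"pred",q.mean(0).round(1))
    hs=cv2.cvtColor(s,cv2.COLOR_BGR2HSV);d=cv2.absdiff(s,r).max(2)
    m=((hs[...,1]<60)&(hs[...,2]>60)&(d>15)).astype(np.uint8);k=cv2.connectedComponentsWithStats(m)
    for i in range(1,k[0]):
        if k[2][i,4]>80:print(n,k[2][i].tolist(),k[3][i].round(1))
    # rest rim / bystander drift: changed pixel blobs
    m=(d>45).astype(np.uint8);k=cv2.connectedComponentsWithStats(m)
    print(n,"changed",[ (k[2][i].tolist()) for i in range(1,k[0]) if k[2][i,4]>25])
E
python3 slope.py
```

```text
[ 0.53284572 -0.10537932  0.10390243] 107.80251145362854 30.15
scene pred [235.7 202.4]
scene [292, 126, 32, 39, 730] [308.1 149. ]
scene [173, 147, 32, 18, 287] [189.  157.2]
scene [207, 193, 45, 41, 1110] [235.1 211.2]
scene changed [[123, 0, 128, 234, 9177], [95, 49, 13, 15, 94], [92, 54, 18, 33, 197], [158, 71, 28, 16, 94], [135, 89, 11, 6, 42], [310, 127, 9, 11, 44], [293, 135, 31, 30, 564], [227, 196, 25, 15, 286], [119, 228, 15, 49, 437]]
top pred [276.2 193.8]
top [142, 168, 47, 38, 1250] [165.3 186.4]
top [254, 175, 44, 41, 908] [274.6 195.5]
top changed [[142, 170, 47, 35, 1018], [387, 184, 23, 13, 67], [257, 186, 109, 198, 9369], [269, 188, 11, 10, 48], [264, 192, 13, 12, 64], [389, 196, 12, 26, 207], [257, 203, 16, 8, 32], [215, 355, 41, 29, 697], [257, 358, 15, 10, 94], [248, 378, 19, 6, 39]]
near slope -0.0176 n 6 pitch -2.37
far slope 0.0295 n 20 pitch 1.56
```

```bash
python3 -c "
from plant import *;print(finish_job())"
```

```text
the job is handed in; nothing more can be done
None
```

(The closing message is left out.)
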